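# Fetch the master flange from under the setting rings and bolt-fit it to its hub

## Task

Set up the hub with three studs for a bolt-circle check: its brass three-hole master flange is stored lowest on the stepped storage arbor, so first lift the small and the large setting ring off it and lay both flat, side by side, on the bare reference plate. Then lift the flange off the arbor, turn it until its holes line up with the three studs and seat it fully home on that hub, and only then put the rings back on the arbor as they were, large one below, small one on top. Never let the flange or a ring touch the bare worktop, and leave the loupe, the micrometer and the spray bottle where they stand.

Things in the scene. Friction and masses are not known exactly. Their poses are not given: they have to be found in the camera images.
- flange: Flat brass master flange: ring 66 mm in diameter, 12 mm thick, 34 mm bore, three 9 mm through holes evenly spaced on a 50 mm bolt circle; about 0.14 kg. Origin at the centre of its underside, z along its axis; one hole on its +x axis, the others 120 degrees to either side. At first it is lowest on the arbor, its rim showing under the large ring. Grip it across the rim.
- large_ring: Large setting ring: dark knurled rim, bright faces, 52 mm in diameter, 11.8 mm thick, 25 mm bore (over a post treat it as a 16 mm hole), about 0.16 kg. Origin at the centre of its underside, z along its axis. At first in the middle of the arbor's stack, 1.5 mm clear above the flange.
- small_ring: Small setting ring: dark knurled rim, bright faces, 34 mm in diameter, 11.8 mm thick, 15 mm bore (over a post treat it as a 10.8 mm hole), about 0.07 kg. Origin at the centre of its underside, z along its axis. At first on top of the large ring.
- storage_arbor: Fixed; grey round foot 96 mm across, stepped steel post. Origin at centre of the foot's underside, z up. Foot to 16 mm high; 44 mm collar to 30 (carries the flange); 29 mm step to 43.5 (its shoulder carries the large ring, underside there with or without the flange); 13.6 mm spigot to 52.5, tapering to 7.2 mm at 55.2, pointed tip at 74.5. Small ring rests on the large one, underside at 55.3.
- three_stud_hub: Fixed hub with THREE studs, for the flange: dark foot 100 mm across, hub 62 mm across, face 30 mm high, register on it 29 mm across, 4 mm high; three upright studs 6 mm thick on a 50 mm bolt circle, 21 mm above the face, top 5 mm pointed. Origin at centre of the underside, z up; one stud on +x, others 120 degrees either side. Flange home: its underside 30 mm above this origin.
- four_stud_hub: Fixed check hub for other flanges, like the other one but with FOUR studs; not to be used.
- reference_plate: Fixed bare ground aluminium plate, the side area for the rings: 134 mm along its x, 198 mm along its y, 15 mm thick, flat on the worktop. Origin at the centre of its underside, z up.
- loupe: Bystander: green eye loupe standing on the worktop, 39 mm across, 30 mm high. Origin at the centre of its underside. Leave it alone.
- outside_micrometer: Bystander: small outside micrometer with a dark green frame lying on the worktop, 40 by 115 by 15 mm. Origin at the centre of its underside. Leave it alone.
- spray_bottle: Bystander: small white spray bottle standing on the worktop, 31 mm across, 87 mm high. Origin at the centre of its underside. Leave it alone.
Mind the look-alikes: they are no part of the job. Leave any blue look-alike of the small_ring alone.

How it is judged:
By the outcome, as a careful person would: the job done as asked, in the order asked, and still so for the second after the job is handed in, with the robot touching nothing.
It also fails if it takes over 141 s, if anything falls off the work surface, if the arm or the gripper's body presses on something with over 40 N, if the wrist force passes 120 N, or if a joint passes its speed limit or range.

## Robot

A 6-joint arm with a two-finger parallel gripper is mounted at the origin on a cart in front of the work surface, level with it; the furniture and walls round the work are solid. World frame = base frame: x ahead of the robot, y to its left, z up, the work surface at z = 0. Lengths are in m, angles in rad, forces in N, time in s.
With the tool pointing down it reaches from about 0.3 to 0.875 m from the base axis. Payload 4.2 kg.
Tool frame: the origin (TCP) lies between the finger pads; the fingertips stand 14 mm ahead of it and the grasp point (between the pads) lies 5 mm behind it; z points along the fingers, y is the line along which they close (so a half turn about z gives the same grasp; the last joint's range is limited). The gripper opens to 85 mm and grips with 20 to 120 N. Pads are 22 mm wide; open, the fingers measure 114 mm over their backs; the gripper's body (76 mm by 85 mm) begins 54 mm behind the grasp point. The pads swing forward as they close: fully open they stand 13 mm farther back than shut.
Start: joints at [1.187, 0.32, 1.565, -0, 1.257, -0.02], TCP at [0.205, 0.537, 0.245] pointing down, gripper open.
Joint ranges: [-3.11, 3.11], [-0.84, 2.01], [0.21, 2.61], [-1.34, 4.49], [0.05, 2.63], [-2.56, 2.56]. Speed limits (rad/s): [2.57, 2.57, 3.14, 3.14, 3.14, 3.14].

## Interface

Orientations are given as a unit quaternion [x, y, z, w].
In Python, from station import state, grab_frame, camera_params, hand_in, regions_of gives the robot as it stands.
- The arm moves only by the tool drive_tool, never from a script. Its argument "deltas" is a list that holds one entry, the list of rows, each a list of 7 numbers: the turn, a rotation vector about the tool's x, y, z in units of 5 degrees (1.0 is 5 degrees), then the shift along the tool's x, y, z in units of 30 mm (1.0 is 30 mm), then the closure, from 0 (fully open) to 1 (shut). In form: [[[rx, ry, rz, tx, ty, tz, jaw], ...]]. A call has 1 to 12 rows; each row is the pose to reach, as a shift and turn from the pose commanded when the call began, along the tool's axes at that moment; what a row does not reach only later rows make up. A row lasts 1/12 s, in which the tool goes at most 41.7 mm and 7.16 degrees, less where a joint would pass 70% of its speed; a pose out of reach is approached as far as the arm can. A call with a gripper value outside its range is refused whole. The fingers move at their own pace and stop on an object; "force" is the grip in N (left out, the last holds). Time passes only in rows, so rows that repeat a pose let the fingers close. It gives the time, the measured TCP pose, the force, the opening and the grip force at its end, in the units of the state.
- state(): the state, without advancing time (a new reading comes with each control period).
- grab_frame(name): name is "scene" or "side" or "wrist"; returns (picture, depth): 384x512x3 uint8, red, green, blue; 384x512 float32, m along the optical axis (not along the pixel's ray), 0 where there is no reading.
- camera_params(name): a dict with "fx", "fy", "cx", "cy" (pixels), "R" (3x3) and "t" (3): a world point X has camera coordinates R X + t. Camera axes: x right, y down, z forward; pixel columns grow to the right and rows downward; lengths in m; the calibration is good to about 2 mm. The wrist camera is an equidistant fisheye: a pixel r from the principal point sees the ray r / f radians off the axis. A picture is of the moment at which its call begins: read the wrist's pose just before it. camera_params takes no time and is no camera call; for the wrist camera it gives the pose at the moment of the call.
- hand_in(): hands the job in; it is judged then, once.
Trained networks look in the newest picture that a camera, given by its name, has taken for a name from the list of things; names that differ only in an ending like _2 or _b are one class to them, and where a whole thing is asked for, a point or a joint stands for the part that bears it (a point fixed in the world has none). Each returns a list of dicts, best first, with "confidence" (0 to 1); they miss things now and then, are a little off and sometimes report something else, mostly with a low value. They report only what shows in the picture. A call takes as long as a camera call. They do not tell look-alikes from the thing itself.
- regions_of(target, camera): "region" (384x512 bool, what is visible of it) and "location" ([row, column] in pixels, amid what is visible of it).
The state is a dict: "time_s": time; "q": joint angles; "joint_vel": joint speeds; "tau": joint torques, N m; "ee_pos": TCP position; "tcp_rot": TCP orientation; "contact_force": force on the tool from outside, world axes, zero at the start; "torque": the same for the moment, N m; "gripper_width": opening from 0.0 (shut) to 1.0 (fully open); "grasp_force": force on a finger pad.
Only numpy, scipy, OpenCV 4.12 (cv2) and the standard library are available. Lean on these libraries where they do the work, as an engineer would, in place of code of your own. Each camera call takes 0.05 s, during which the arm holds its last target. There are 200 camera calls.

## Working session

There is one attempt and no reset: what is moved stays moved. The work goes in short steps, Python scripts to look and compute and a tool call to move; the robot and the scene stay as the last step left them, time stands still between calls to the robot, and variables do not carry over. Pictures are saved under pics/ and viewed, at most 15 in all, crops included, and the job is handed in when it is done.

Besides the shell and the picture viewer there is one more tool, called after ">>>" in YAML: its name, and indented under it one key for each argument. drive_tool: Moves the arm, as the interface text tells. Its arguments: {"type":"object","properties":{"deltas":{"type":"array","items":{"type":"array","items":{"type":"array","items":{"type":"number"}}}},"force":{"type":"number"}},"required":["deltas"]}

```bash
ls; mkdir -p pics; cat > h.py <<'E'
import numpy as np,cv2
from station import *
def save(n,name,crop=None,s=1):
    im,d=grab_frame(n); np.savez(f'pics/{name}.npz',im=im,d=d)
    o=im if crop is None else im[crop[0]:crop[1],crop[2]:crop[3]]
    cv2.imwrite(f'pics/{name}.png',cv2.resize(o[:,:,::-1],None,fx=s,fy=s,interpolation=cv2.INTER_CUBIC)); return im,d
def cloud(n,d):
    p=camera_params(n);v,u=np.mgrid[:384,:512]
    x=(u-p['cx'])/p['fx'];y=(v-p['cy'])/p['fy']
    if n=='wrist':
        r=np.hypot(u-p['cx'],v-p['cy'])/p['fx'];k=np.tan(np.minimum(r,1.5))/np.maximum(r,1e-9);x=x*k;y=y*k
    P=np.stack([x*d,y*d,d],-1)
    return (P-np.array(p['t']))@np.array(p['R'])
def fitc(xy):
    A=np.c_[2*xy,np.ones(len(xy))];s=np.linalg.lstsq(A,(xy**2).sum(1),rcond=None)[0]
    return s[:2],np.sqrt(s[2]+s[:2]@s[:2])
E
python3 - <<'E'
from h import *
print(state())
im,d=save('scene','s0',s=1.5);C=cloud('scene',d)
for n in ['storage_arbor','three_stud_hub','four_stud_hub','reference_plate','small_ring','large_ring','flange','loupe','outside_micrometer','spray_bottle']:
    for r in regions_of(n,'scene')[:3]:
        m=r['region']&(d>0);P=C[m]
        print(n,round(r['confidence'],2),np.round(r['location']),m.sum(),np.round(np.median(P,0),3) if m.any() else'',np.round(P.min(0),3),np.round(P.max(0),3))
save('side','d0',s=1.5)
print(camera_params('wrist'))
E
```

```text
pics
{'time_s': 0.0, 'q': array([ 1.18697609e+00,  3.20300128e-01,  1.56568474e+00,  1.00249210e-05,
        1.25739644e+00, -1.99556726e-02]), 'joint_vel': array([ 8.51372769e-04,  2.84462708e-04, -4.93102014e-04,  8.38562202e-04,
        4.95126054e-05,  2.37615517e-03]), 'tau': array([ 1.55393904e-03, -4.15516877e+01, -2.34160727e+01,  6.37561811e-05,
        8.15719046e-03,  5.36719341e-06]), 'ee_pos': array([0.20443848, 0.53694299, 0.24447529]), 'tcp_rot': array([ 1.80931754e-01,  9.83495247e-01, -8.75205419e-04, -1.83999577e-04]), 'contact_force': array([ 0.08442271, -0.0445469 , -0.66644357]), 'torque': array([ 0.0230765 ,  0.01837201, -0.02192495]), 'grasp_force': 0.0, 'gripper_width': 0.9985335406669763}
storage_arbor 0.95 [334. 312.] 974 [ 0.4   -0.366  0.017] [ 0.376 -0.392 -0.001] [ 0.46  -0.3    0.075]
three_stud_hub 0.93 [207. 200.] 705 [0.516 0.109 0.017] [0.478 0.076 0.001] [0.577 0.173 0.053]
three_stud_hub 0.67 [316. 313.] 290 [ 0.41  -0.356  0.056] [ 0.397 -0.37   0.045] [ 0.448 -0.32   0.068]
four_stud_hub 0.86 [248. 259.] 1020 [ 0.507 -0.121  0.016] [ 0.471 -0.15
[... 637 characters left out ...]
06 ]
flange 0.59 [325. 308.] 323 [ 0.403 -0.358  0.042] [ 0.39  -0.377  0.017] [ 0.45  -0.315  0.05 ]
loupe 0.66 [191. 276.] 137 [0.724 0.034 0.019] [0.712 0.019 0.001] [0.759 0.081 0.034]
outside_micrometer 0.62 [169. 213.] 159 [0.697 0.275 0.014] [ 0.672  0.213 -0.002] [0.717 0.325 0.019]
spray_bottle 0.63 [228. 347.] 342 [ 0.7   -0.227  0.044] [ 0.692 -0.239  0.002] [ 0.757 -0.206  0.09 ]
{'fx': 297.3186396354542, 'fy': 297.3186396354542, 'cx': 255.9389809573218, 'cy': 195.05745950596227, 'R': array([[ 0.35651065,  0.93429059,  0.00111967],
       [ 0.88820131, -0.33929498,  0.3098021 ],
       [ 0.28982508, -0.10945326, -0.9508004 ]]), 't': array([-0.57575113, -0.03946983,  0.37941991])}
```

View pics/s0.png

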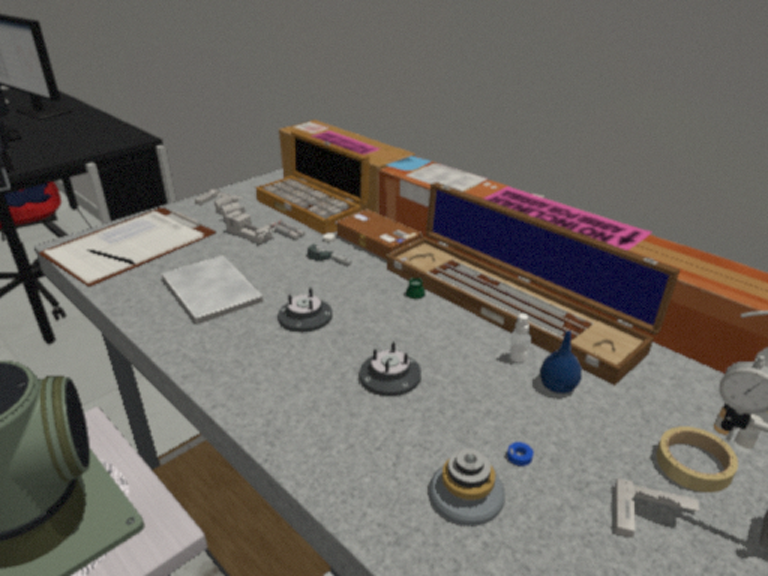

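View pics/d0.png

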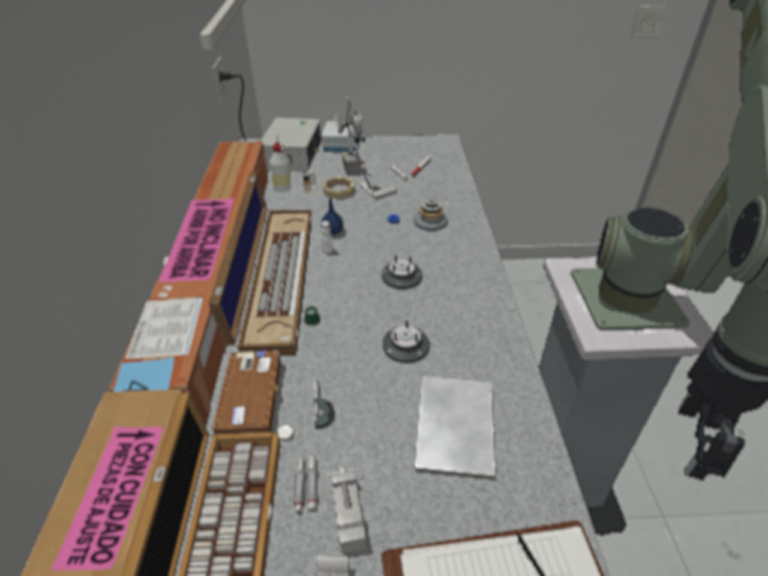

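The scene shows the arbor with its stack at px (312,318), col,row; the blue look-alike ring is next to it on the worktop at (346,300). The hubs are at (203,207) and (260,247), and the plate is at (142,195). The side view agrees. I'll move to where both hubs can be seen.

>>> drive_tool:
  deltas:
    - [[0,0,13.83,-12.5,-12.6,-1.83,0],[0,0,13.83,-12.5,-12.6,-1.83,0],[0,0,13.83,-12.5,-12.6,-1.83,0],[0,0,13.83,-12.5,-12.6,-1.83,0],[0,0,13.83,-12.5,-12.6,-1.83,0],[0,0,13.83,-12.5,-12.6,-1.83,0],[0,0,13.83,-12.5,-12.6,-1.83,0],[0,0,13.83,-12.5,-12.6,-1.83,0],[0,0,13.83,-12.5,-12.6,-1.83,0],[0,0,13.83,-12.5,-12.6,-1.83,0],[0,0,13.83,-12.5,-12.6,-1.83,0],[0,0,13.83,-12.5,-12.6,-1.83,0]]

```text
time_s: 1.6
ee_pos: [0.4066, 0.0808, 0.2972]
tcp_rot: [0.707, 0.707, 0.001, 0.0]
contact_force: [1.1, -0.2, -0.2]
gripper_width: 1.001
grasp_force: 0.0
```

```bash
cat >> h.py <<'E'
from scipy.spatial.transform import Rotation as Ro
def where():
    s=state();M=Ro.from_quat(s['tcp_rot']).as_matrix();p=np.array(s['ee_pos'])
    print('t',round(s['time_s'],2),'p',np.round(p,4),'yaw',round(np.degrees(np.arctan2(M[1,0],M[0,0])),2),'z',np.round(M[:,2],4),'q6',round(s['q'][5],2),'w',round(s['gripper_width'],3),'F',np.round(s['contact_force'],1))
    return p,M
def plan(t,yaw=90.):
    p,M=where();T=np.array([[np.cos(np.radians(yaw)),np.sin(np.radians(yaw)),0],[np.sin(np.radians(yaw)),-np.cos(np.radians(yaw)),0],[0,0,-1.]])
    print('rot',np.round(np.degrees(Ro.from_matrix(M.T@T).as_rotvec())/5,2),'sh',np.round(M.T@(np.array(t)-p)/.03,3))
E
python3 - <<'E'
from h import *
where()
im,d=save('wrist','w1',s=1.5);C=cloud('wrist',d)
for n in ['three_stud_hub','four_stud_hub','reference_plate','storage_arbor']:
    for r in regions_of(n,'wrist')[:2]:
        m=r['region']&(d>0);P=C[m];print(n,round(r['confidence'],2),np.round(r['location']),m.sum(),np.round(np.median(P,0),3),np.round(P.min(0),3),np.round(P.max(0),3))
plan([.42,.05,.3])
E
```

```text
t 1.6 p [0.4066 0.0808 0.2972] yaw 90.0 z [ 1.2e-03  4.0e-04 -1.0e+00] q6 0.17 w 1.001 F [ 1.1 -0.2 -0.2]
three_stud_hub 0.78 [128. 339.] 3532 [0.525 0.12  0.015] [0.482 0.069 0.001] [0.581 0.166 0.053]
four_stud_hub 0.92 [268. 317.] 1954 [ 0.511 -0.099  0.017] [ 0.473 -0.17   0.001] [ 0.549 -0.063  0.053]
reference_plate 0.6 [ 29. 283.] 4973 [0.451 0.262 0.014] [ 0.376  0.215 -0.002] [0.525 0.31  0.017]
t 1.85 p [0.4061 0.0829 0.2965] yaw 89.95 z [-5.e-04  7.e-04 -1.e+00] q6 0.17 w 0.998 F [-0.1  0.5  0. ]
rot [-0.01 -0.01 -0.01] sh [-1.097  0.466 -0.118]
```

View pics/w1.png

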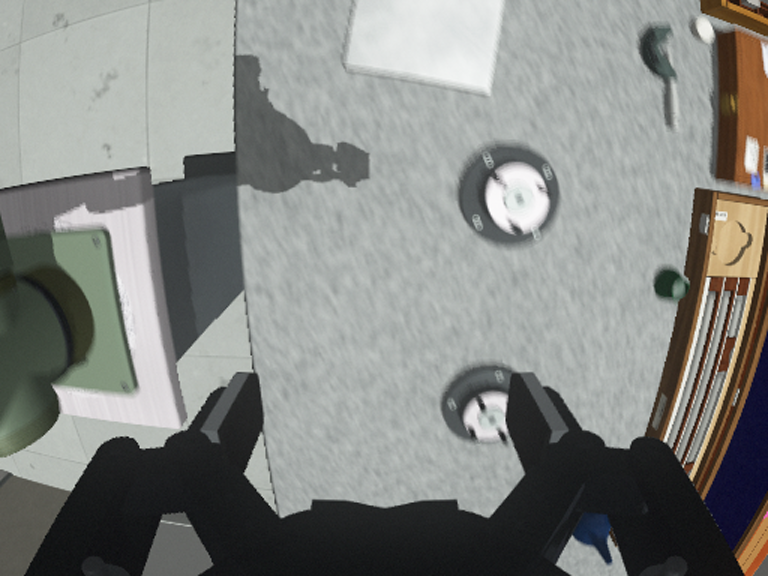

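The wrist view shows the hub at (345,132), seemingly with three studs, and the other hub at (325,275). I'll take a closer look from above the first.

>>> drive_tool:
  deltas:
    - [[0,0,0,-1.7,4.1,3.2,0],[0,0,0,-1.7,4.1,3.2,0],[0,0,0,-1.7,4.1,3.2,0],[0,0,0,-1.7,4.1,3.2,0],[0,0,0,-1.7,4.1,3.2,0],[0,0,0,-1.7,4.1,3.2,0],[0,0,0,-1.7,4.1,3.2,0],[0,0,0,-1.7,4.1,3.2,0]]

```text
time_s: 2.52
ee_pos: [0.5287, 0.0333, 0.2017]
tcp_rot: [0.706, 0.708, 0.001, 0.0]
contact_force: [1.2, 0.4, -0.4]
gripper_width: 1.0
grasp_force: 0.0
```

```bash
python3 - <<'E'
from h import *
where()
im,d=save('wrist','w2');C=cloud('wrist',d)
r=[x for x in regions_of('three_stud_hub','wrist')][0]
rr,cc=map(int,r['location']);print(r['confidence'],rr,cc)
m=cv2.dilate(r['region'].astype(np.uint8),np.ones((9,9)))>0
P=C[m&(d>0)]
h,e=np.histogram(P[:,2],np.arange(0,.06,.002));print(dict(zip(np.round(e*1000).astype(int).tolist(),h.tolist())))
F=P[abs(P[:,2]-.030)<.003];print('face',F.mean(0),F.min(0),F.max(0))
S=P[P[:,2]>.040];print(len(S))
for k in [3]:
    _,l,c=cv2.kmeans(S[:,:2].astype(np.float32),k,None,(3,50,1e-5),10,cv2.KMEANS_PP_CENTERS);print(np.round(c,4),np.bincount(l.ravel()),np.round(fitc(c)[0],4),fitc(c)[1])
cv2.imwrite('pics/w2c.png',cv2.resize(im[max(rr-75,0):rr+75,max(cc-75,0):cc+75,::-1],None,fx=4,fy=4,interpolation=2))
E
```

```text
t 2.52 p [0.5287 0.0333 0.2017] yaw 90.13 z [ 1.3e-03  4.0e-04 -1.0e+00] q6 0.04 w 1.0 F [ 1.2  0.4 -0.4]
0.58 88 254
{0: 728, 2: 1, 4: 0, 6: 1, 8: 365, 10: 1657, 12: 1337, 14: 373, 16: 9, 18: 0, 20: 0, 22: 0, 24: 0, 26: 2, 28: 720, 30: 1434, 32: 400, 34: 303, 36: 4, 38: 2, 40: 4, 42: 2, 44: 8, 46: 31, 48: 32, 50: 25, 52: 0, 54: 0, 56: 0}
face [0.52716286 0.12668694 0.03039429] [0.49626341 0.09649171 0.02753986] [0.55806921 0.15778832 0.0329955 ]
102
[[0.5497 0.1357]
 [0.5078 0.1415]
 [0.524  0.1023]] [36 37 29] [0.5271 0.1265] 0.02440841886899662
```

View pics/w2c.png

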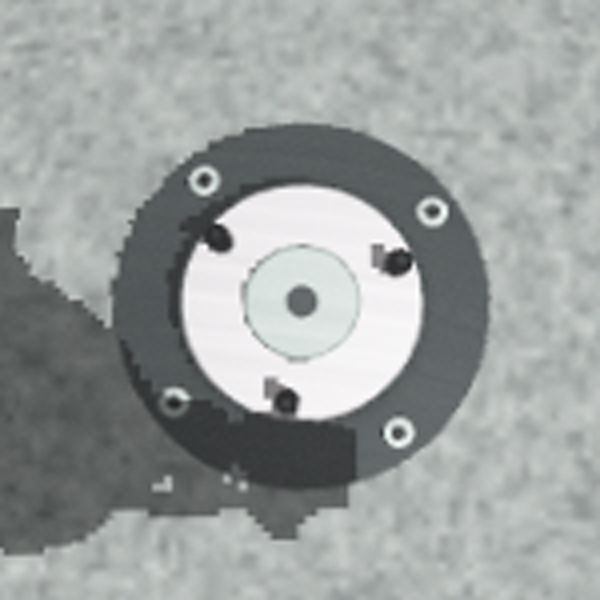

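The crop shows exactly three studs on this hub, with its centre at (0.527,0.127) and studs at 22.3° mod 120. Next I'll go above the arbor.

>>> drive_tool:
  deltas:
    - [[0,0,0,-15.1,-3.47,-1.7,0],[0,0,0,-15.1,-3.47,-1.7,0],[0,0,0,-15.1,-3.47,-1.7,0],[0,0,0,-15.1,-3.47,-1.7,0],[0,0,0,-15.1,-3.47,-1.7,0],[0,0,0,-15.1,-3.47,-1.7,0],[0,0,0,-15.1,-3.47,-1.7,0],[0,0,0,-15.1,-3.47,-1.7,0],[0,0,0,-15.1,-3.47,-1.7,0],[0,0,0,-15.1,-3.47,-1.7,0],[0,0,0,-15.1,-3.47,-1.7,0],[0,0,0,-15.1,-3.47,-1.7,0]]

```text
time_s: 3.62
ee_pos: [0.4239, -0.4264, 0.2534]
tcp_rot: [0.708, 0.706, -0.001, 0.003]
contact_force: [0.8, -0.6, -0.6]
gripper_width: 1.0
grasp_force: 0.0
```

```bash
python3 - <<'E'
from h import *
z=np.load('pics/s0.npz');C=cloud('scene',z['d'])
m=(C[...,0]>.34)&(C[...,0]<.56)&(C[...,1]>.2)&(C[...,1]<.46)&(z['d']>0)&(z['im'].min(-1)>0)
Q=C[m&(C[...,2]>.011)&(C[...,2]<.02)];print(len(Q),np.median(Q[:,2]),cv2.minAreaRect((Q[:,:2]*1000).astype(np.float32)))
where()
im,d=save('wrist','w3');C=cloud('wrist',d)
r=regions_of('storage_arbor','wrist')[0];rr,cc=map(int,r['location']);print(r['confidence'],rr,cc)
P=C[d>0];P=P[np.hypot(P[:,0]-.425,P[:,1]+.34)<.06]
h,e=np.histogram(P[:,2],np.arange(0,.08,.002));print(dict(zip(np.round(e*1000).astype(int).tolist(),h.tolist())))
for a,b,nm in [(.013,.019,'foot48'),(.039,.045,'flange33'),(.052,.0585,'large26'),(.064,.070,'small17')]:
    F=P[(P[:,2]>a)&(P[:,2]<b)];k=(F[:,:2]*1000).astype(np.float32)
    if len(k)>5: print(nm,len(k),cv2.minEnclosingCircle(k),np.median(F[:,2]))
cv2.imwrite('pics/w3c.png',cv2.resize(im[max(rr-75,0):rr+75,max(cc-100,0):cc+100,::-1],None,fx=4,fy=4,interpolation=2))
E
```

```text
1626 0.016945369396677207 ((450.37310791015625, 331.4973449707031), (204.8506622314453, 133.93115234375), 81.26255798339844)
t 3.62 p [ 0.4239 -0.4264  0.2534] yaw 89.79 z [ 0.002  -0.0056 -1.    ] q6 -0.8 w 1.0 F [ 0.8 -0.6 -0.6]
0.97 98 255
{0: 510, 2: 0, 4: 0, 6: 1, 8: 60, 10: 149, 12: 292, 14: 1193, 16: 313, 18: 2, 20: 0, 22: 0, 24: 0, 26: 0, 28: 0, 30: 1, 32: 6, 34: 2, 36: 1, 38: 44, 40: 591, 42: 204, 44: 5, 46: 0, 48: 0, 50: 13, 52: 221, 54: 752, 56: 47, 58: 3, 60: 2, 62: 1, 64: 187, 66: 473, 68: 19, 70: 14, 72: 9, 74: 3, 76: 0}
foot48 1688 ((424.23394775390625, -341.27252197265625), 46.39441680908203) 0.015249889658609093
flange33 841 ((424.0455322265625, -341.368408203125), 33.39701461791992) 0.04144193195349137
large26 1020 ((424.003662109375, -341.2884216308594), 26.497068405151367) 0.05466196438228871
small17 679 ((424.1653747558594, -341.3941650390625), 17.3277530670166) 0.06645602048881276
```

View pics/w3c.png

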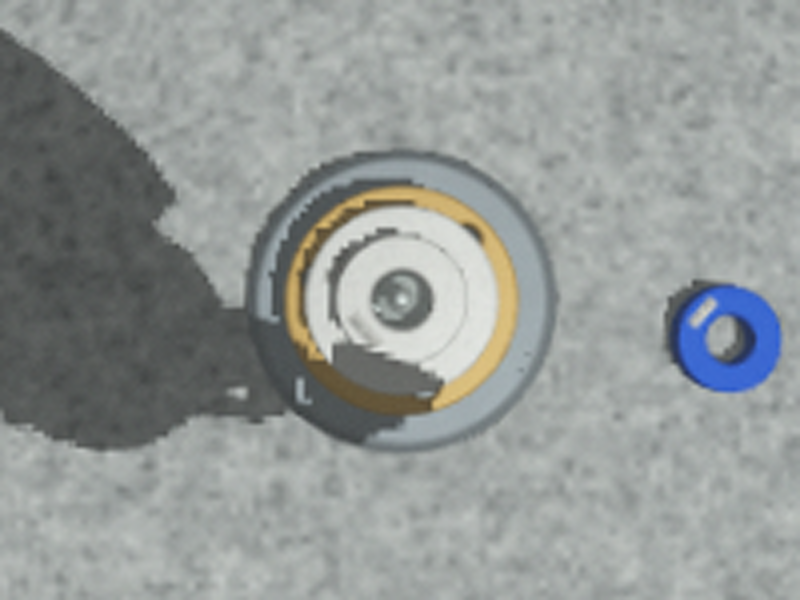

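The arbor is centred at (0.4241,-0.3413), and every layer agrees with its known size. The bright small ring on top at (255,98) is the one to take, and the blue ring at (337,107) is the decoy. The plate is centred at about (0.450,0.331).

>>> drive_tool:
  deltas:
    - [[0,0,0,2.9,0,0.5,0.3],[0,0,0,2.9,0,2,0.3],[0,0,0,2.9,0,4.3,0.3],[0,0,0,2.9,0,4.3,0.3],[0,0,0,2.9,0,4.3,0.3],[0,0,0,2.9,0,4.3,0.3],[0,0,0,2.9,0,4.3,0.3],[0,0,0,2.9,0,4.3,0.3],[0,0,0,2.9,0,4.3,0.3],[0,0,0,2.9,0,4.3,0.3]]

```text
time_s: 4.55
ee_pos: [0.4262, -0.3353, 0.1244]
tcp_rot: [0.707, 0.707, 0.0, 0.002]
contact_force: [-0.7, -0.1, 0.6]
gripper_width: 0.699
grasp_force: 0.0
```

```bash
python3 - <<'E'
from h import *
plan([.4241,-.3413,.07])
im,d=save('wrist','w4',s=1.5)
E
```

```text
t 4.55 p [ 0.4262 -0.3353  0.1244] yaw 89.98 z [ 0.0031 -0.0024 -1.    ] q6 -0.69 w 0.699 F [-0.7 -0.1  0.6]
rot [ 0.04  0.03 -0.  ] sh [-0.194 -0.076  1.815]
```

View pics/w4.png

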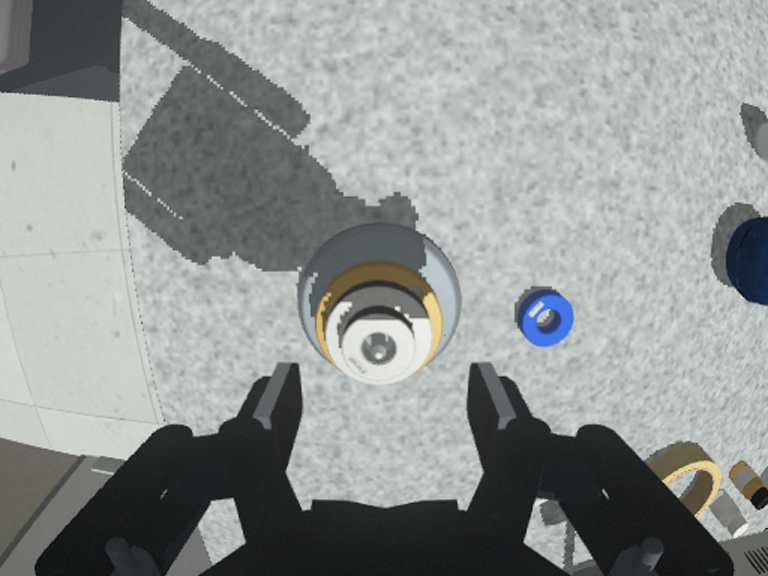

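The fingers straddle the small ring cleanly. I'll descend, then close.

>>> drive_tool:
  deltas:
    - [[0,0,0,-0.19,-0.07,0.5,0.3],[0,0,0,-0.19,-0.07,1.0,0.3],[0,0,0,-0.19,-0.07,1.4,0.3],[0,0,0,-0.19,-0.07,1.7,0.3],[0,0,0,-0.19,-0.07,1.8,0.3],[0,0,0,-0.19,-0.07,1.8,0.3],[0,0,0,-0.19,-0.07,1.8,0.5],[0,0,0,-0.19,-0.07,1.8,0.6],[0,0,0,-0.19,-0.07,1.8,0.75],[0,0,0,-0.19,-0.07,1.8,0.75],[0,0,0,-0.19,-0.07,1.8,0.75],[0,0,0,-0.19,-0.07,1.8,0.75]]
  force: 40

```text
time_s: 5.6
ee_pos: [0.4237, -0.3403, 0.0696]
tcp_rot: [0.707, 0.707, 0.0, 0.001]
contact_force: [-0.3, 0.0, 6.1]
gripper_width: 0.376
grasp_force: 40.0
```

```bash
python3 - <<'E'
from h import *
p,M=where();print(state()['grasp_force'])
im,d=save('wrist','w5',s=1.5)
E
```

```text
t 5.6 p [ 0.4237 -0.3403  0.0696] yaw 90.01 z [ 0.0015 -0.0012 -1.    ] q6 -0.7 w 0.376 F [-0.3  0.   6.1]
39.98201307176714
```

View pics/w5.png

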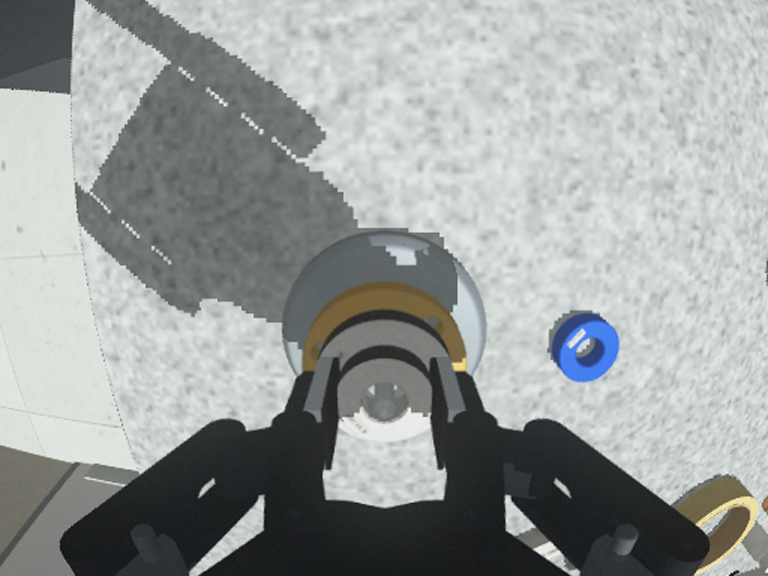

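The small ring is gripped (width fits, 40 N). I'll lift it straight up and carry it to the plate.

>>> drive_tool:
  deltas:
    - [[0,0,0,0,0,-0.5,0.75],[0,0,0,0,0,-1.2,0.75],[0,0,0,0,0,-2.0,0.75],[0,0,0,0,0,-2.7,0.75],[0,0,0,0.6,0,-2.9,0.75],[0,0,0,1.6,0.1,-3,0.75],[0,0,0,2.8,0.2,-3,0.75],[0,0,0,4.0,0.3,-3,0.75],[0,0,0,5.2,0.4,-3,0.75],[0,0,0,6.4,0.5,-3,0.75],[0,0,0,7.6,0.5,-3,0.75],[0,0,0,8.8,0.5,-3,0.75]]

```text
time_s: 6.65
ee_pos: [0.4378, -0.0742, 0.1585]
tcp_rot: [0.707, 0.707, 0.0, 0.0]
contact_force: [1.2, -0.6, -0.7]
gripper_width: 0.374
grasp_force: 40.1
```

>>> drive_tool:
  deltas:
    - [[0,0,0,1.2,0,0,0.75],[0,0,0,2.4,0,0,0.75],[0,0,0,3.6,0,0,0.75],[0,0,0,4.8,0,0,0.75],[0,0,0,6,0.1,0,0.75],[0,0,0,7.2,0.2,0,0.75],[0,0,0,8.4,0.3,0,0.75],[0,0,0,9.6,0.4,0,0.75],[0,0,0,10.8,0.5,0,0.75],[0,0,0,12,0.6,0,0.75],[0,0,0,13.2,0.6,0,0.75],[0,0,0,14.2,0.6,0,0.75]]

```text
time_s: 7.65
ee_pos: [0.4558, 0.3526, 0.1583]
tcp_rot: [0.707, 0.707, 0.0, -0.0]
contact_force: [0.3, -0.7, -0.5]
gripper_width: 0.376
grasp_force: 40.1
```

>>> drive_tool:
  deltas:
    - [[0,0,0,0.6,0,0.5,0.75],[0,0,0,0.87,0,1.2,0.75],[0,0,0,0.87,0,2,0.75],[0,0,0,0.87,0,2.8,0.75],[0,0,0,0.87,0,3.4,0.75],[0,0,0,0.87,0,3.4,0.75],[0,0,0,0.87,0,3.4,0.75],[0,0,0,0.87,0,3.4,0.75]]

```text
time_s: 8.32
ee_pos: [0.4568, 0.3766, 0.0576]
tcp_rot: [0.707, 0.707, 0.001, 0.0]
contact_force: [0.4, 0.5, -1.0]
gripper_width: 0.378
grasp_force: 40.1
```

```bash
python3 - <<'E'
from h import *
plan([.457,.376,.030]);print(state()['grasp_force'])
im,d=save('wrist','w6',s=1.2)
E
```

```text
t 8.32 p [0.4568 0.3766 0.0576] yaw 90.0 z [ 0.0014  0.0012 -1.    ] q6 0.67 w 0.378 F [ 0.4  0.5 -1. ]
rot [ 0.02 -0.01  0.  ] sh [-0.022  0.007  0.921]
40.108372061622504
```

View pics/w6.png

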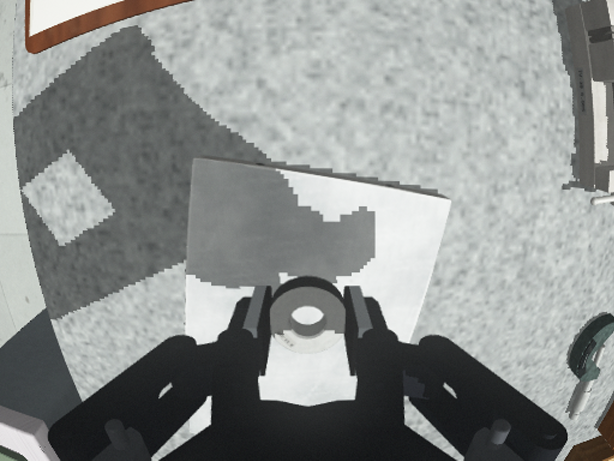

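The small ring is held level over the plate. I'll lower it to contact.

>>> drive_tool:
  deltas:
    - [[0,0,0,0,0,0.3,0.75],[0,0,0,0,0,0.6,0.75],[0,0,0,0,0,0.75,0.75],[0,0,0,0,0,0.85,0.75],[0,0,0,0,0,0.9,0.75],[0,0,0,0,0,0.92,0.75],[0,0,0,0,0,0.92,0.75],[0,0,0,0,0,0.92,0.75]]

```text
time_s: 9.03
ee_pos: [0.4557, 0.3758, 0.0294]
tcp_rot: [0.707, 0.707, -0.001, -0.0]
contact_force: [-2.3, -1.8, 4.5]
gripper_width: 0.378
grasp_force: 40.6
```

>>> drive_tool:
  deltas:
    - [[0,0,0,0,0,0,0.6],[0,0,0,0,0,0,0.5],[0,0,0,0,0,0,0.3],[0,0,0,0,0,-0.2,0.3],[0,0,0,0,0,-0.8,0.3],[0,0,0,0,0,-1.8,0.3],[0,0,0,0,0,-2.8,0.2],[0,0,0,0,0,-3.8,0.1],[0,0,0,-0.6,0,-4.4,0.1],[0,0,0,-1.7,0,-4.7,0.1],[0,0,0,-2.4,0,-4.7,0.1],[0,0,0,-2.7,0,-4.7,0.1]]

```text
time_s: 10.03
ee_pos: [0.4561, 0.2932, 0.1713]
tcp_rot: [0.708, 0.707, 0.001, 0.0]
contact_force: [-0.3, -0.1, -1.0]
gripper_width: 0.901
grasp_force: 0.0
```

```bash
python3 - <<'E'
from h import *
im,d=save('wrist','w7');C=cloud('wrist',d);P=C[d>0]
P=P[(abs(P[:,0]-.455)<.04)&(abs(P[:,1]-.376)<.04)]
F=P[(P[:,2]>.0235)&(P[:,2]<.030)];print(len(F),np.median(F[:,2]),cv2.minEnclosingCircle((F[:,:2]*1000).astype(np.float32)))
plan([.4241,-.3413,.10])
E
```

```text
893 0.025752923979543495 ((456.041259765625, 373.2577819824219), 17.295516967773438)
t 10.08 p [0.4559 0.2927 0.1707] yaw 89.89 z [ 3.e-04 -7.e-04 -1.e+00] q6 0.55 w 0.901 F [ 0.3 -2.3 -0.3]
rot [ 0.    0.01 -0.02] sh [-21.132  -1.022   2.37 ]
```

The small ring lies flat on the plate at (0.456,0.373). Back to the arbor for the large ring.

>>> drive_tool:
  deltas:
    - [[0,0,0,-0.6,0,0,0.15],[0,0,0,-1.8,0,0,0.15],[0,0,0,-3,-0.1,0,0.15],[0,0,0,-4.2,-0.2,0,0.15],[0,0,0,-5.4,-0.2,0,0.15],[0,0,0,-6.6,-0.3,0,0.15],[0,0,0,-7.8,-0.3,0,0.15],[0,0,0,-9,-0.4,0,0.15],[0,0,0,-10.2,-0.5,0,0.15],[0,0,0,-11.4,-0.5,0,0.15],[0,0,0,-12.6,-0.6,0,0.15],[0,0,0,-13.8,-0.6,0,0.15]]

```text
time_s: 11.08
ee_pos: [0.4382, -0.1199, 0.1698]
tcp_rot: [0.707, 0.707, 0.0, -0.0]
contact_force: [0.8, -0.4, -0.8]
gripper_width: 0.851
grasp_force: 0.0
```

>>> drive_tool:
  deltas:
    - [[0,0,0,-1.2,0,0,0.15],[0,0,0,-2.4,0,0,0.15],[0,0,0,-3.6,-0.1,0,0.15],[0,0,0,-4.8,-0.2,0,0.15],[0,0,0,-6,-0.3,0,0.15],[0,0,0,-6.9,-0.4,0.2,0.15],[0,0,0,-7.3,-0.42,1,0.15],[0,0,0,-7.33,-0.42,2,0.15],[0,0,0,-7.33,-0.42,2.4,0.15],[0,0,0,-7.33,-0.42,2.4,0.15],[0,0,0,-7.33,-0.42,2.4,0.15],[0,0,0,-7.33,-0.42,2.4,0.15]]

```text
time_s: 12.08
ee_pos: [0.4268, -0.3389, 0.0987]
tcp_rot: [0.707, 0.707, 0.0, 0.001]
contact_force: [0.3, 0.8, 0.4]
gripper_width: 0.849
grasp_force: 0.0
```

```bash
python3 - <<'E'
from h import *
plan([.4241,-.3413,.0590])
E
```

```text
t 12.08 p [ 0.4268 -0.3389  0.0987] yaw 90.04 z [ 1.6e-03 -9.0e-04 -1.0e+00] q6 -0.69 w 0.849 F [0.3 0.8 0.4]
rot [0.02 0.01 0.01] sh [-0.077 -0.092  1.324]
```

>>> drive_tool:
  deltas:
    - [[0,0,0,-0.04,-0.05,0.4,0.15],[0,0,0,-0.08,-0.09,0.8,0.2],[0,0,0,-0.08,-0.09,1.1,0.2],[0,0,0,-0.08,-0.09,1.3,0.2],[0,0,0,-0.08,-0.09,1.33,0.2],[0,0,0,-0.08,-0.09,1.33,0.2],[0,0,0,-0.08,-0.09,1.33,0.35],[0,0,0,-0.08,-0.09,1.33,0.45],[0,0,0,-0.08,-0.09,1.33,0.55],[0,0,0,-0.08,-0.09,1.33,0.55],[0,0,0,-0.08,-0.09,1.33,0.55],[0,0,0,-0.08,-0.09,1.33,0.55]]
  force: 50

```text
time_s: 13.08
ee_pos: [0.4235, -0.3414, 0.0593]
tcp_rot: [0.707, 0.707, 0.0, 0.001]
contact_force: [-0.7, 2.0, 5.2]
gripper_width: 0.578
grasp_force: 51.4
```

>>> drive_tool:
  deltas:
    - [[0,0,0,0,0,-0.4,0.55],[0,0,0,0,0,-1.0,0.55],[0,0,0,0,0,-1.9,0.55],[0,0,0,0,0,-2.8,0.55],[0,0,0,0.6,0,-3.2,0.55],[0,0,0,1.6,0.1,-3.3,0.55],[0,0,0,2.8,0.2,-3.3,0.55],[0,0,0,4.0,0.3,-3.3,0.55],[0,0,0,5.2,0.4,-3.3,0.55],[0,0,0,6.4,0.4,-3.3,0.55],[0,0,0,7.6,0.4,-3.3,0.55],[0,0,0,8.8,0.4,-3.3,0.55]]

```text
time_s: 14.08
ee_pos: [0.4344, -0.0755, 0.1572]
tcp_rot: [0.707, 0.707, 0.0, 0.0]
contact_force: [0.8, -0.0, -1.1]
gripper_width: 0.576
grasp_force: 52.6
```

>>> drive_tool:
  deltas:
    - [[0,0,0,1.2,0,0,0.55],[0,0,0,2.4,0,0,0.55],[0,0,0,3.6,0,0,0.55],[0,0,0,4.8,0,0,0.55],[0,0,0,6,0.1,0,0.55],[0,0,0,7.2,0.2,0,0.55],[0,0,0,8.4,0.2,0,0.55],[0,0,0,9.6,0.28,0,0.55],[0,0,0,10.8,0.28,0,0.55],[0,0,0,11.8,0.28,0,0.55],[0,0,0,12.2,0.28,0.2,0.55],[0,0,0,12.31,0.28,1,0.55]]

```text
time_s: 15.08
ee_pos: [0.4454, 0.2959, 0.1296]
tcp_rot: [0.706, 0.708, 0.005, 0.001]
contact_force: [0.7, -0.1, -1.8]
gripper_width: 0.575
grasp_force: 52.6
```

>>> drive_tool:
  deltas:
    - [[0,0,0,0,0,0.8,0.55],[0,0,0,0,0,1.6,0.55],[0,0,0,0,0,2.2,0.55],[0,0,0,0,0,2.4,0.55],[0,0,0,0,0,2.4,0.55],[0,0,0,0,0,2.4,0.55]]

```text
time_s: 15.58
ee_pos: [0.4436, 0.292, 0.0554]
tcp_rot: [0.707, 0.707, 0.0, 0.0]
contact_force: [0.0, -0.6, -1.1]
gripper_width: 0.574
grasp_force: 52.7
```

```bash
python3 - <<'E'
from h import *
plan([.444,.292,.0308]);print(state()['grasp_force'])
im,d=save('wrist','w8',s=1.2)
E
```

```text
t 15.58 p [0.4436 0.292  0.0554] yaw 89.99 z [ 3.e-04  1.e-04 -1.e+00] q6 0.56 w 0.574 F [ 0.  -0.6 -1.1]
rot [ 0. -0. -0.] sh [0.    0.014 0.821]
52.65054802157465
```

View pics/w8.png

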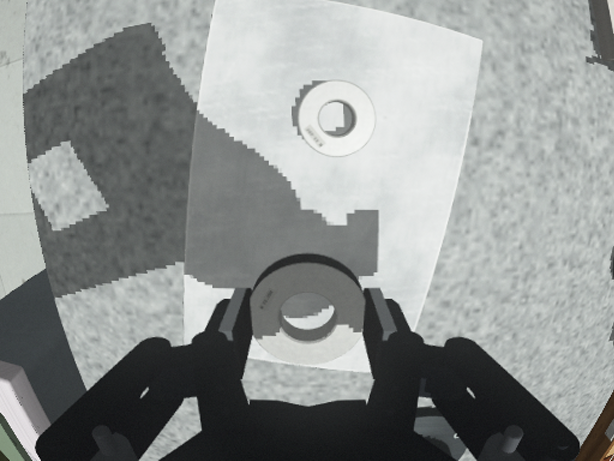

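The large ring is held level over the plate and clear of the small ring. I'll lower and release it.

>>> drive_tool:
  deltas:
    - [[0,0,0,0,0,0.3,0.55],[0,0,0,0,0,0.55,0.55],[0,0,0,0,0,0.7,0.55],[0,0,0,0,0,0.78,0.55],[0,0,0,0,0,0.83,0.55],[0,0,0,0,0,0.83,0.55],[0,0,0,0,0,0.83,0.55]]

```text
time_s: 16.22
ee_pos: [0.4428, 0.2919, 0.0309]
tcp_rot: [0.707, 0.707, -0.0, -0.0]
contact_force: [-2.9, -1.3, 4.8]
gripper_width: 0.572
grasp_force: 53.3
```

>>> drive_tool:
  deltas:
    - [[0,0,0,0,0,0,0.45],[0,0,0,0,0,0,0.3],[0,0,0,0,0,0,0.15],[0,0,0,0,0,-0.2,0.15],[0,0,0,0,0,-0.8,0.15],[0,0,0,0,0,-1.8,0.1],[0,0,0,0,0,-2.8,0.1],[0,0,0,0,0,-3.8,0],[0,0,0,-0.6,0,-4.4,0],[0,0,0,-1.7,0,-4.7,0],[0,0,0,-2.4,0,-4.7,0],[0,0,0,-2.7,0,-4.7,0]]

```text
time_s: 17.22
ee_pos: [0.4432, 0.2093, 0.1724]
tcp_rot: [0.708, 0.707, 0.001, 0.001]
contact_force: [0.6, 0.3, -0.5]
gripper_width: 1.004
grasp_force: 0.0
```

```bash
python3 - <<'E'
from h import *
im,d=save('wrist','w9');C=cloud('wrist',d);P=C[d>0]
for x,y in [(.456,.373),(.444,.292)]:
    Q=P[np.hypot(P[:,0]-x,P[:,1]-y)<.035]
    F=Q[(Q[:,2]>.0235)&(Q[:,2]<.030)];print(len(F),np.median(F[:,2]),cv2.minEnclosingCircle((F[:,:2]*1000).astype(np.float32)))
plan([.4241,-.4213,.20])
E
```

```text
779 0.025740635696255267 ((456.29937744140625, 372.9295349121094), 17.469791412353516)
1960 0.025802132700130175 ((442.65692138671875, 289.99957275390625), 26.490909576416016)
t 17.27 p [0.4429 0.2088 0.1719] yaw 89.89 z [ 5.e-04 -6.e-04 -1.e+00] q6 0.42 w 1.003 F [-0.6 -0.9 -0. ]
rot [ 0.01  0.01 -0.02] sh [-21.006  -0.588  -0.925]
```

Both rings lie flat, side by side. Now I'll view the flange from above with the arm settled.

>>> drive_tool:
  deltas:
    - [[0,0,0,-0.6,0,0,0],[0,0,0,-1.8,0,0,0],[0,0,0,-3,-0.1,0,0],[0,0,0,-4.2,-0.2,0,0],[0,0,0,-5.4,-0.2,0,0],[0,0,0,-6.6,-0.3,0,0],[0,0,0,-7.8,-0.3,0,0],[0,0,0,-9,-0.3,0,0],[0,0,0,-10.2,-0.3,0,0],[0,0,0,-11.4,-0.3,0,0],[0,0,0,-12.6,-0.3,0,0],[0,0,0,-13.8,-0.3,0,0]]

```text
time_s: 18.27
ee_pos: [0.4347, -0.2041, 0.171]
tcp_rot: [0.707, 0.707, 0.0, -0.0]
contact_force: [0.3, -0.3, -0.0]
gripper_width: 1.0
grasp_force: 0.0
```

>>> drive_tool:
  deltas:
    - [[0,0,0,-1.2,0,0,0],[0,0,0,-2.4,0,0,0],[0,0,0,-3.6,-0.1,0,0],[0,0,0,-4.8,-0.2,0,0],[0,0,0,-6,-0.3,0,0],[0,0,0,-6.8,-0.3,0,0],[0,0,0,-7.2,-0.3,0,0],[0,0,0,-7.2,-0.3,0,0],[0,0,0,-7.2,-0.3,0,0],[0,0,0,-7.2,-0.3,0,0],[0,0,0,-7.2,-0.3,0,0],[0,0,0,-7.2,-0.3,0,0]]

```text
time_s: 19.27
ee_pos: [0.4256, -0.4174, 0.1714]
tcp_rot: [0.707, 0.708, 0.0, -0.0]
contact_force: [-0.1, -0.5, 0.5]
gripper_width: 0.999
grasp_force: 0.0
```

```bash
cat > fl.py <<'E'
from h import *
def flange(cx,cy,zt,name):
    where();grab_frame('wrist');im,d=save('wrist',name);where();C=cloud('wrist',d)
    ok=(d>0);r=np.hypot(C[...,0]-cx,C[...,1]-cy);m=ok&(r<.045)&(abs(C[...,2]-zt)<.003)
    c,rad=cv2.minEnclosingCircle((C[m][:,:2]*1000).astype(np.float32));c=np.array(c)/1000;print('rim',c,rad,np.median(C[m][:,2]))
    # render plane patch top-down at z=zt
    p=camera_params('wrist');g=np.arange(-.04,.04,.0002);X,Y=np.meshgrid(g+c[0],-g+c[1])
    Q=np.stack([X,Y,np.full_like(X,zt)],-1)@np.array(p['R']).T+p['t']
    rr=np.hypot(Q[...,0],Q[...,1]);k=np.arctan2(rr,Q[...,2])/np.maximum(rr,1e-9)*p['fx']
    top=cv2.remap(im,(Q[...,0]*k+p['cx']).astype(np.float32),(Q[...,1]*k+p['cy']).astype(np.float32),cv2.INTER_CUBIC)
    cv2.imwrite(f'pics/{name}t.png',cv2.resize(top[:,:,::-1],None,fx=1.4,fy=1.4));
    return c,top,X-c[0],Y-c[1]
E
python3 - <<'E'
from fl import *
c,top,X,Y=flange(.4241,-.3413,.042,'f1')
hsv=cv2.cvtColor(top,cv2.COLOR_RGB2HSV);r=np.hypot(X,Y);a=np.degrees(np.arctan2(Y,X))
# fold by 120: mean saturation over the hole ring
best=[]
for th in np.arange(0,120,.5):
    s=[hsv[...,1][(X-.025*np.cos(t))**2+(Y-.025*np.sin(t))**2<.0035**2].mean() for t in np.radians(th+np.array([0,120,240]))];best.append((np.mean(s),th,np.round(s)))
best.sort(key=lambda x:x[0]);print(best[:4],best[-1])
E
```

```text
t 19.27 p [ 0.4256 -0.4174  0.1714] yaw 90.1 z [ 0.e+00  4.e-04 -1.e+00] q6 -0.8 w 0.999 F [-0.1 -0.5  0.5]
t 19.37 p [ 0.4256 -0.4179  0.1714] yaw 90.08 z [ 2.e-04  1.e-04 -1.e+00] q6 -0.8 w 1.0 F [ 0.2 -0.1  0.2]
rim [ 0.42369052 -0.34319257] 33.1990966796875 0.041813615716462624
[(np.float64(16.010133779167642), np.float64(44.5), array([13., 17., 18.])), (np.float64(16.054054054054053), np.float64(44.0), array([13., 17., 19.])), (np.float64(16.475917940846823), np.float64(45.0), array([13., 18., 18.])), (np.float64(16.5355188801875), np.float64(43.5), array([14., 16., 20.]))] (np.float64(115.24425171531364), np.float64(63.5), array([113., 122., 111.]))
```

View pics/f1t.png

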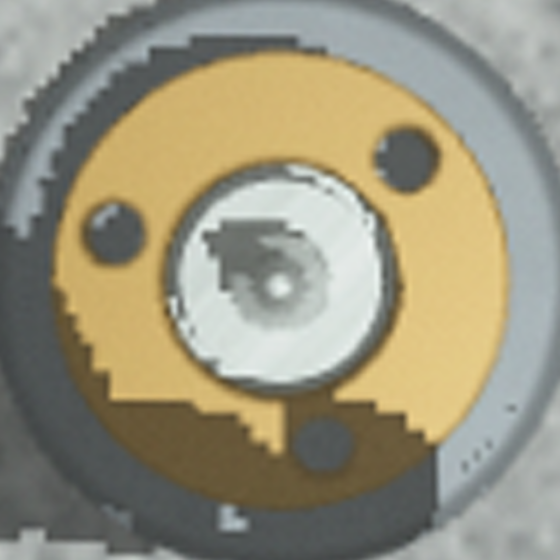

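The flange shows its three holes at about 44.1° mod 120, centred at (0.4237,-0.3432) in the camera frame. It needs a -21.8° turn to match the studs. I'll approach and grip it.

>>> drive_tool:
  deltas:
    - [[0,0,0,1,-0.05,0,0],[0,0,0,2,-0.06,0.5,0],[0,0,0,2.52,-0.06,1.2,0],[0,0,0,2.52,-0.06,2,0],[0,0,0,2.52,-0.06,2.4,0],[0,0,0,2.52,-0.06,2.4,0],[0,0,0,2.52,-0.06,2.4,0],[0,0,0,2.52,-0.06,2.4,0]]

```text
time_s: 20.03
ee_pos: [0.4242, -0.3437, 0.1002]
tcp_rot: [0.707, 0.707, 0.0, 0.001]
contact_force: [0.6, 0.3, -0.7]
gripper_width: 1.001
grasp_force: 0.0
```

```bash
python3 - <<'E'
from h import *
plan([.4236,-.3422,.035])
E
```

```text
t 20.03 p [ 0.4242 -0.3437  0.1002] yaw 90.01 z [ 0.0017 -0.0012 -1.    ] q6 -0.7 w 1.001 F [ 0.6  0.3 -0.7]
rot [0.02 0.01 0.  ] sh [ 0.054 -0.022  2.173]
```

>>> drive_tool:
  deltas:
    - [[0,0,0,0.03,-0.02,0.6,0],[0,0,0,0.05,-0.02,1.2,0],[0,0,0,0.05,-0.02,1.7,0],[0,0,0,0.05,-0.02,2.0,0],[0,0,0,0.05,-0.02,2.17,0],[0,0,0,0.05,-0.02,2.17,0],[0,0,0,0.05,-0.02,2.17,0],[0,0,0,0.05,-0.02,2.17,0.15],[0,0,0,0.05,-0.02,2.17,0.3],[0,0,0,0.05,-0.02,2.17,0.4],[0,0,0,0.05,-0.02,2.17,0.4],[0,0,0,0.05,-0.02,2.17,0.4]]
  force: 50

```text
time_s: 21.03
ee_pos: [0.4234, -0.3422, 0.0355]
tcp_rot: [0.707, 0.707, 0.0, 0.001]
contact_force: [-1.4, 1.7, 5.3]
gripper_width: 0.751
grasp_force: 54.7
```

>>> drive_tool:
  deltas:
    - [[0,0,0,0,0,-0.4,0.4],[0,0,0,0,0,-1.0,0.4],[0,0,0,0,0,-1.8,0.4],[0,0,0,0,0,-2.6,0.4],[0,0,0,0.3,0,-3.0,0.4],[0,0,0.5,1,0.2,-3,0.4],[0,0,1.2,2,0.4,-3,0.4],[0,0,2,3,0.6,-3,0.4],[0,0,2.8,4,0.8,-3,0.4],[0,0,3.6,5,1,-3,0.4],[0,0,4.2,6,1.2,-3,0.4],[0,0,4.36,7,1.4,-3,0.4]]

```text
time_s: 22.03
ee_pos: [0.4642, -0.1296, 0.1239]
tcp_rot: [0.829, 0.56, -0.0, -0.0]
contact_force: [-0.4, -0.3, -1.6]
gripper_width: 0.751
grasp_force: 56.1
```

```bash
python3 - <<'E'
from h import *
plan([.490,.034,.115],68.2);print(state()['grasp_force'])
E
```

```text
t 22.03 p [ 0.4642 -0.1296  0.1239] yaw 68.08 z [-7.e-04  6.e-04 -1.e+00] q6 0.09 w 0.751 F [-0.4 -0.3 -1.6]
rot [-0.01 -0.   -0.02] sh [ 5.38  -1.239  0.298]
56.128003886842635
```

>>> drive_tool:
  deltas:
    - [[0,0,0,0.6,-0.1,0,0.4],[0,0,0,1.6,-0.4,0,0.4],[0,0,0,2.6,-0.6,0,0.4],[0,0,0,3.6,-0.9,0,0.4],[0,0,0,4.5,-1.1,0,0.4],[0,0,0,5.1,-1.2,0.2,0.4],[0,0,0,5.4,-1.24,0.3,0.4],[0,0,0,5.4,-1.24,0.3,0.4],[0,0,0,5.4,-1.24,0.3,0.4],[0,0,0,5.4,-1.24,0.3,0.4],[0,0,0,5.4,-1.24,0.3,0.4],[0,0,0,5.4,-1.24,0.3,0.4]]

```text
time_s: 23.03
ee_pos: [0.4904, 0.0315, 0.1153]
tcp_rot: [0.828, 0.56, 0.0, 0.0]
contact_force: [-0.2, 0.0, -1.8]
gripper_width: 0.75
grasp_force: 56.1
```

```bash
python3 - <<'E'
from h import *
p,M=where();im,d=save('wrist','g1',s=1.5);C=cloud('wrist',d)
P=C[d>0];zt=p[2]-.0055+.012
L=(C-p)@M  # tool coords
m=(d>0)&(np.hypot(C[...,0]-p[0],C[...,1]-p[1])<.04)&(abs(C[...,2]-zt)<.004)
hsv=cv2.cvtColor(im,cv2.COLOR_RGB2HSV);m&=hsv[...,1]>70
print('flange n',m.sum(),np.median(C[m][:,2]),cv2.minEnclosingCircle((C[m][:,:2]*1000).astype(np.float32)))
Q=P[np.hypot(P[:,0]-.527,P[:,1]-.1266)<.04]
F=Q[(abs(Q[:,2]-.030)<.003)];print('hubface',len(F),cv2.minEnclosingCircle((F[:,:2]*1000).astype(np.float32)))
S=Q[(Q[:,2]>.04)&(Q[:,2]<.056)];_,l,c=cv2.kmeans(S[:,:2].astype(np.float32),3,None,(3,50,1e-5),10,cv2.KMEANS_PP_CENTERS);c0,r=fitc(c)
print(len(S),c0,r,np.degrees(np.arctan2(*(c-c0).T[::-1]))%120)
E
```

```text
t 23.03 p [0.4904 0.0315 0.1153] yaw 68.11 z [ 2.e-04 -0.e+00 -1.e+00] q6 0.42 w 0.75 F [-0.2  0.  -1.8]
flange n 8447 0.12121484282028361 ((489.76385498046875, 31.007678985595703), 33.580928802490234)
hubface 4465 ((526.7174072265625, 127.06028747558594), 31.21315574645996)
213 [0.52665313 0.12664951] 0.024469523244387895 [21.90528252 22.04755649 21.97611088]
```

View pics/g1.png

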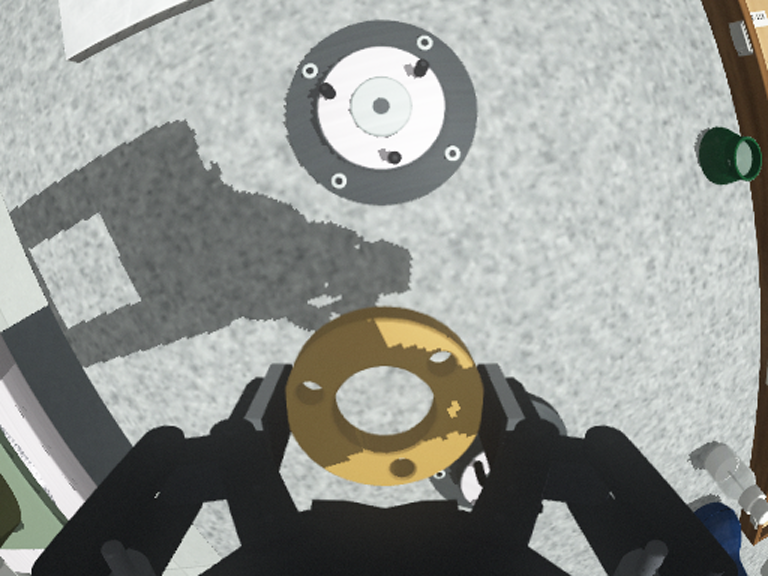

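The flange is level in the gripper at (255,263), and the hub with three studs is ahead at (254,72). I'll check the hole angle as held.

```bash
python3 - <<'E'
from h import *
z=np.load('pics/g1.npz');im=z['im'];p=camera_params('wrist')
tp,M=where()
res=[]
for zt in (.1218,):
    c=np.array([.4898,.0310]);g=np.arange(-.04,.04,.0002);X,Y=np.meshgrid(g,-g)
    Q=np.stack([X+c[0],Y+c[1],np.full_like(X,zt)],-1)@np.array(p['R']).T+p['t']
    rr=np.hypot(Q[...,0],Q[...,1]);k=np.arctan2(rr,Q[...,2])/np.maximum(rr,1e-9)*p['fx']
    top=cv2.remap(im,(Q[...,0]*k+p['cx']).astype(np.float32),(Q[...,1]*k+p['cy']).astype(np.float32),cv2.INTER_CUBIC)
    cv2.imwrite('pics/g1t.png',cv2.resize(top[:,:,::-1],None,fx=1.4,fy=1.4))
hubd=np.array([.5267,.1268])-c
D=np.r_[tp[:2]+hubd,tp[2]]
plan(D,68.1)
E
```

```text
t 23.08 p [0.4904 0.0316 0.1153] yaw 68.13 z [ 2.e-04 -0.e+00 -1.e+00] q6 0.42 w 0.746 F [-0.1  0.3 -0.6]
t 23.08 p [0.4904 0.0316 0.1153] yaw 68.13 z [ 2.e-04 -0.e+00 -1.e+00] q6 0.42 w 0.746 F [-0.1  0.3 -0.6]
rot [ 0.   -0.    0.01] sh [ 3.422 -0.048  0.   ]
```

View pics/g1t.png

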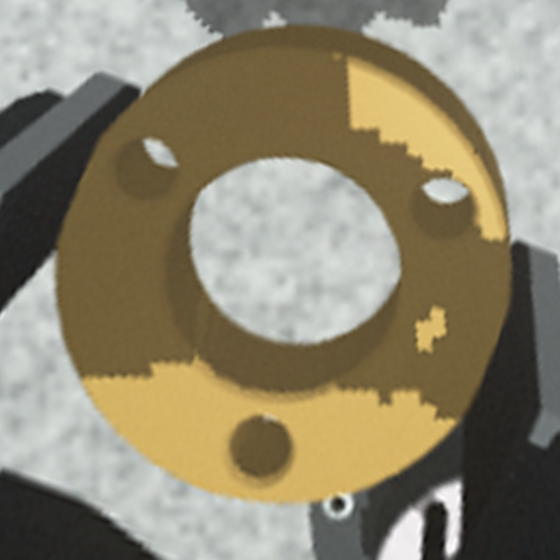

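Using the hole centres, the flange centre is about (0.4904,0.0321) and the hole angle about 22.4° (studs 22.0°). I'll move above the hub.

>>> drive_tool:
  deltas:
    - [[0,0,0,0.6,0,0,0.4],[0,0,0,1.5,-0.03,0,0.4],[0,0,0,2.4,-0.05,0,0.4],[0,0,0,3.1,-0.05,0,0.4],[0,0,0,3.41,-0.05,0.2,0.4],[0,0,0,3.41,-0.05,0.7,0.4],[0,0,0,3.41,-0.05,1.2,0.4],[0,0,0,3.41,-0.05,1.55,0.4],[0,0,0,3.41,-0.05,1.68,0.4],[0,0,0,3.41,-0.05,1.68,0.4],[0,0,0,3.41,-0.05,1.68,0.4],[0,0,0,3.41,-0.05,1.68,0.4]]

```text
time_s: 24.08
ee_pos: [0.5276, 0.1279, 0.0654]
tcp_rot: [0.828, 0.561, 0.001, 0.0]
contact_force: [-0.8, -0.6, -1.5]
gripper_width: 0.749
grasp_force: 56.1
```

```bash
python3 - <<'E'
from h import *
plan([.5284,.1268,.0355],68.1)
im,d=save('wrist','g2');cv2.imwrite('pics/g2c.png',cv2.resize(im[180:345,160:350,::-1],None,fx=4,fy=3.6,interpolation=2)[:600])
E
```

```text
t 24.08 p [0.5276 0.1279 0.0654] yaw 68.18 z [ 1.5e-03  3.0e-04 -1.0e+00] q6 0.6 w 0.749 F [-0.8 -0.6 -1.5]
rot [ 0.01 -0.01  0.02] sh [-0.024  0.035  0.997]
```

View pics/g2c.png

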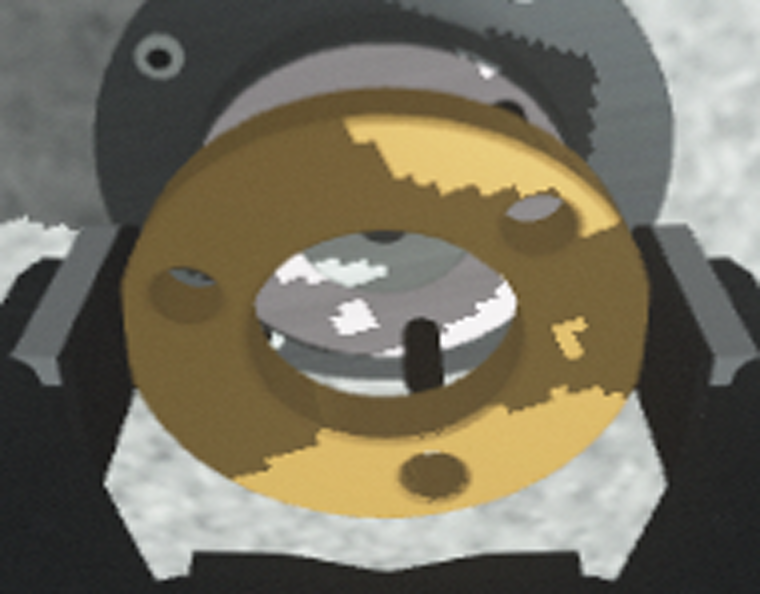

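```bash
python3 - <<'E'
from h import *
p=camera_params('wrist');R=np.array(p['R']);o=-R.T@np.array(p['t'])
tp,M=where()
def ray(u,v,z):
    a=np.array([u-p['cx'],v-p['cy']])/p['fx'];r=np.hypot(*a);d=R.T@np.r_[a/r*np.sin(r),np.cos(r)]
    return o+d*(z-o[2])/d[2]
def px(c,r,z): return ray(160+c/4,180+r/3.6,z)
t=px(422,322,.0505);h=[px(434,475,.0719),px(186,294,.0719),px(540,224,.0719)]
print('tip',t,'holes',h);c=np.mean(h,0);print('centre',c,[np.degrees(np.arctan2(*(x-c)[1::-1]))%120 for x in h],[np.hypot(*(x-c)[:2]) for x in h])
print('tip-hole3 in tool',M.T@(t-h[0])/.03)
E
```

```text
t 24.13 p [0.5276 0.1279 0.0655] yaw 68.19 z [ 1.6e-03  4.0e-04 -1.0e+00] q6 0.6 w 0.751 F [ 0.3 -0.8 -2.3]
tip [0.5283894  0.11597094 0.0505    ] holes [array([0.52443307, 0.10299073, 0.0719    ]), array([0.50796069, 0.14311587, 0.0719    ]), array([0.55054333, 0.13741004, 0.0719    ])]
centre [0.5276457  0.12783888 0.0719    ] [np.float64(22.633066937493552), np.float64(22.185941860549406), np.float64(22.684819348176035)] [np.float64(0.025054972850346864), np.float64(0.024917581595235553), np.float64(0.024817509370035306)]
tip-hole3 in tool [ 0.44999749 -0.03930426  0.71372263]
```

```bash
python3 - <<'E'
from h import *
p=camera_params('wrist');R=np.array(p['R']);o=-R.T@np.array(p['t'])
tp,M=where()
def px(c,r,z):
    a=np.array([160+c/4-p['cx'],180+r/3.6-p['cy']])/p['fx'];q=np.hypot(*a);d=R.T@np.r_[a/q*np.sin(q),np.cos(q)]
    return o+d*(z-o[2])/d[2]
print('hole3',M.T@(px(434,475,.0719)-tp)*1e3)
print('base far edge',M.T@(px(422,318,.030)-tp)*1e3,'bore/ register centre dot',M.T@(px(381,236,.034)-tp)*1e3)
print('stud2 pt (510,100) at .051/.030',M.T@(px(508,102,.051)-tp)*1e3,M.T@(px(508,102,.03)-tp)*1e3)
E
```

```text
t 24.13 p [0.5276 0.1279 0.0655] yaw 68.19 z [ 1.6e-03  4.0e-04 -1.0e+00] q6 0.6 w 0.751 F [ 0.3 -0.8 -2.3]
hole3 [-24.33827824   6.31930957  -6.43379623]
base far edge [-22.93112818   5.90411366  35.46707592] bore/ register centre dot [-4.10896928 -0.65434647 31.4765543 ]
stud2 pt (510,100) at .051/.030 [26.23819559 15.75903146 14.52892468] [18.37941131 18.11753603 35.52447258]
```

Stud and hole positions agree to within about 1 mm. I'll lower past the stud tips and watch the force.

>>> drive_tool:
  deltas:
    - [[0,0,0,0,-0.015,0.1,0.4],[0,0,0,0,-0.015,0.2,0.4],[0,0,0,0,-0.015,0.28,0.4],[0,0,0,0,-0.015,0.36,0.4],[0,0,0,0,-0.015,0.44,0.4],[0,0,0,0,-0.015,0.52,0.4],[0,0,0,0,-0.015,0.6,0.4],[0,0,0,0,-0.015,0.6,0.4]]

```text
time_s: 24.8
ee_pos: [0.5263, 0.1282, 0.0461]
tcp_rot: [0.828, 0.561, -0.001, -0.0]
contact_force: [-0.1, -0.2, -1.0]
gripper_width: 0.754
grasp_force: 56.1
```

The studs are in the holes with no contact force. I'll continue to home.

>>> drive_tool:
  deltas:
    - [[0,0,0,0,0,0.08,0.4],[0,0,0,0,0,0.16,0.4],[0,0,0,0,0,0.24,0.4],[0,0,0,0,0,0.3,0.4],[0,0,0,0,0,0.34,0.4],[0,0,0,0,0,0.36,0.4],[0,0,0,0,0,0.36,0.4]]

```text
time_s: 25.38
ee_pos: [0.5266, 0.1282, 0.0358]
tcp_rot: [0.828, 0.561, -0.0, -0.0]
contact_force: [0.9, -0.5, -1.2]
gripper_width: 0.754
grasp_force: 56.1
```

>>> drive_tool:
  deltas:
    - [[0,0,0,0,0,0.03,0.4],[0,0,0,0,0,0.06,0.4],[0,0,0,0,0,0.06,0.4],[0,0,0,0,0,0.06,0.4]]

```text
time_s: 25.72
ee_pos: [0.5268, 0.1283, 0.0355]
tcp_rot: [0.828, 0.561, 0.0, 0.0]
contact_force: [-3.5, -1.1, 8.5]
gripper_width: 0.751
grasp_force: 57.1
```

It makes contact exactly at home height. I'll release, retreat and check.

>>> drive_tool:
  deltas:
    - [[0,0,0,0,0,0,0.3],[0,0,0,0,0,0,0.1],[0,0,0,0,0,0,0],[0,0,0,0,0,0,0],[0,0,0,0,0,-0.4,0],[0,0,0,0,0,-1.2,0],[0,0,0,0,0,-2.2,0],[0,0,0,0,0,-3.2,0],[0,0,0,-0.6,0,-4,0],[0,0,0,-1.7,0,-4.4,0],[0,0,0,-2.5,0,-4.4,0],[0,0,0,-2.7,0,-4.4,0]]

```text
time_s: 26.72
ee_pos: [0.4954, 0.0507, 0.167]
tcp_rot: [0.829, 0.56, 0.0, 0.001]
contact_force: [-0.2, 0.5, -0.3]
gripper_width: 1.001
grasp_force: 0.0
```

>>> drive_tool:
  deltas:
    - [[0,0,0,0,0,0,0],[0,0,0,0,0,0,0],[0,0,0,0,0,0,0]]

```text
time_s: 26.97
ee_pos: [0.497, 0.0537, 0.1657]
tcp_rot: [0.828, 0.561, 0.0, -0.0]
contact_force: [-0.2, 0.3, -1.3]
gripper_width: 0.999
grasp_force: 0.0
```

```bash
python3 - <<'E'
from h import *
where();im,d=save('wrist','k1');C=cloud('wrist',d);P=C[d>0]
Q=P[np.hypot(P[:,0]-.527,P[:,1]-.1266)<.034]
h,e=np.histogram(Q[:,2],np.arange(.02,.06,.002));print(dict(zip(np.round(e*1000).astype(int).tolist(),h.tolist())))
F=Q[abs(Q[:,2]-.042)<.0025];A=np.c_[F[:,:2]-F[:,:2].mean(0),np.ones(len(F))];print('tilt,z',np.linalg.lstsq(A,F[:,2],rcond=None)[0],cv2.minEnclosingCircle((F[:,:2]*1000).astype(np.float32)))
plan([.4426,.2915,.10])
E
```

```text
t 26.97 p [0.497  0.0537 0.1657] yaw 68.23 z [-3.e-04  5.e-04 -1.e+00] q6 0.46 w 0.999 F [-0.2  0.3 -1.3]
{20: 0, 22: 0, 24: 0, 26: 1, 28: 199, 30: 218, 32: 612, 34: 288, 36: 31, 38: 89, 40: 2241, 42: 905, 44: 25, 46: 36, 48: 36, 50: 23, 52: 1, 54: 0, 56: 0}
tilt,z [0.00095456 0.00115522 0.04157802] ((526.44189453125, 127.1681900024414), 33.4152946472168)
t 27.02 p [0.4969 0.0538 0.1656] yaw 68.25 z [-5.e-04  4.e-04 -1.e+00] q6 0.46 w 1.001 F [ 0.   0.4 -0.5]
rot [-0.01 -0.   -4.35] sh [ 6.687 -4.616  2.19 ]
```

The flange is seated flat at the right height (top 41.6 mm, tilt about 0.1°). Next the large ring: regrasp it at the same pose and reverse the transfer.

>>> drive_tool:
  deltas:
    - [[0,0,-0.5,0.7,-0.5,0,0.15],[0,0,-1.2,1.7,-1.2,0,0.15],[0,0,-2,2.7,-1.9,0,0.15],[0,0,-3,3.7,-2.6,0,0.15],[0,0,-4,4.7,-3.3,0,0.15],[0,0,-4.35,5.6,-3.9,0,0.15],[0,0,-4.35,6.3,-4.4,0.4,0.15],[0,0,-4.35,6.68,-4.61,1.2,0.15],[0,0,-4.35,6.69,-4.62,2.2,0.15],[0,0,-4.35,6.69,-4.62,2.2,0.15],[0,0,-4.35,6.69,-4.62,2.2,0.15],[0,0,-4.35,6.69,-4.62,2.2,0.15]]

```text
time_s: 28.02
ee_pos: [0.443, 0.2914, 0.1009]
tcp_rot: [0.707, 0.707, 0.001, 0.0]
contact_force: [0.5, 0.2, -0.3]
gripper_width: 0.848
grasp_force: 0.0
```

```bash
python3 - <<'E'
from h import *
plan([.4428,.2917,.0312])
E
```

```text
t 28.02 p [0.443  0.2914 0.1009] yaw 89.97 z [ 9.e-04  6.e-04 -1.e+00] q6 0.56 w 0.848 F [ 0.5  0.2 -0.3]
rot [ 0.01 -0.01 -0.01] sh [ 0.01  -0.008  2.322]
```

>>> drive_tool:
  deltas:
    - [[0,0,0,0.01,0,0.8,0.15],[0,0,0,0.01,0,1.5,0.15],[0,0,0,0.01,0,2.0,0.2],[0,0,0,0.01,0,2.25,0.2],[0,0,0,0.01,0,2.32,0.2],[0,0,0,0.01,0,2.32,0.2],[0,0,0,0.01,0,2.32,0.2],[0,0,0,0.01,0,2.32,0.35],[0,0,0,0.01,0,2.32,0.45],[0,0,0,0.01,0,2.32,0.55],[0,0,0,0.01,0,2.32,0.55],[0,0,0,0.01,0,2.32,0.55]]
  force: 50

```text
time_s: 29.02
ee_pos: [0.4431, 0.2915, 0.0323]
tcp_rot: [0.707, 0.707, 0.001, 0.0]
contact_force: [-0.6, -1.3, 6.2]
gripper_width: 0.569
grasp_force: 50.7
```

>>> drive_tool:
  deltas:
    - [[0,0,0,0,0,-0.4,0.55],[0,0,0,0,0,-1.2,0.55],[0,0,0,0,0,-2.2,0.55],[0,0,0,0,0,-3.2,0.55],[0,0,0,-0.5,0,-4,0.55],[0,0,0,-1.5,0,-4.1,0.55],[0,0,0,-2.7,-0.1,-4.1,0.55],[0,0,0,-3.9,-0.2,-4.1,0.55],[0,0,0,-5.1,-0.2,-4.1,0.55],[0,0,0,-6.3,-0.3,-4.1,0.55],[0,0,0,-7.5,-0.3,-4.1,0.55],[0,0,0,-8.7,-0.3,-4.1,0.55]]

```text
time_s: 30.02
ee_pos: [0.4325, 0.0286, 0.154]
tcp_rot: [0.707, 0.707, 0.0, 0.0]
contact_force: [0.5, 0.5, -2.1]
gripper_width: 0.569
grasp_force: 52.4
```

>>> drive_tool:
  deltas:
    - [[0,0,0,-1.2,0,0,0.55],[0,0,0,-2.4,0,0,0.55],[0,0,0,-3.6,-0.1,0,0.55],[0,0,0,-4.8,-0.2,0,0.55],[0,0,0,-6,-0.2,0,0.55],[0,0,0,-7.2,-0.3,0,0.55],[0,0,0,-8.4,-0.3,0,0.55],[0,0,0,-9.6,-0.35,0,0.55],[0,0,0,-10.8,-0.35,0,0.55],[0,0,0,-11.8,-0.35,0,0.55],[0,0,0,-12.3,-0.35,0.1,0.55],[0,0,0,-12.41,-0.35,0.3,0.55]]

```text
time_s: 31.02
ee_pos: [0.4228, -0.345, 0.145]
tcp_rot: [0.708, 0.706, 0.0, 0.002]
contact_force: [-0.0, 0.0, -2.0]
gripper_width: 0.575
grasp_force: 52.4
```

>>> drive_tool:
  deltas:
    - [[0,0,0,0,0,0.4,0.55],[0,0,0,0,0,0.7,0.55],[0,0,0,0,0,0.7,0.55],[0,0,0,0,0,0.7,0.55],[0,0,0,0,0,0.7,0.55],[0,0,0,0,0,0.7,0.55]]

```text
time_s: 31.52
ee_pos: [0.4228, -0.3418, 0.1241]
tcp_rot: [0.707, 0.707, 0.0, 0.001]
contact_force: [-0.4, 0.2, -2.1]
gripper_width: 0.567
grasp_force: 52.4
```

```bash
python3 - <<'E'
from h import *
plan([.4237,-.3418,.0608]);print(state()['grasp_force'])
im,d=save('wrist','k2');cv2.imwrite('pics/k2c.png',cv2.resize(im[170:340,160:350,::-1],None,fx=3.4,fy=3.4,interpolation=2))
E
```

```text
t 31.52 p [ 0.4228 -0.3418  0.1241] yaw 90.0 z [ 9.e-04 -6.e-04 -1.e+00] q6 -0.7 w 0.567 F [-0.4  0.2 -2.1]
rot [0.01 0.01 0.  ] sh [2.00e-03 2.70e-02 2.11e+00]
52.41615065809356
```

View pics/k2c.png

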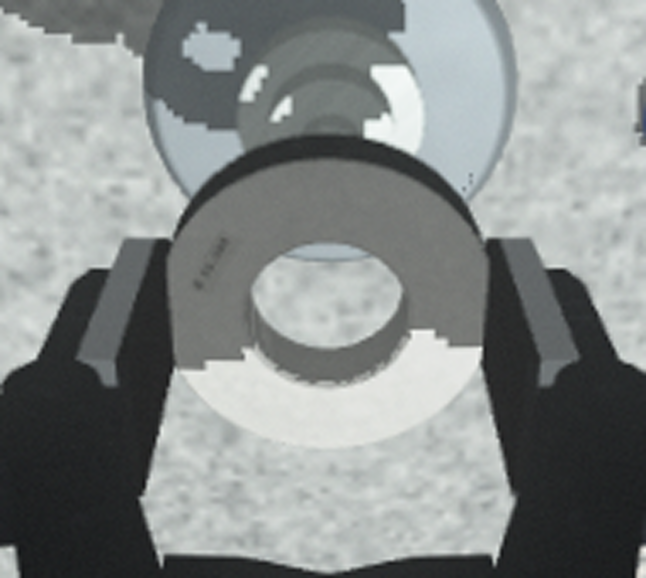

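The large ring is aligned sideways with the post. I'll descend over the tip while watching force.

>>> drive_tool:
  deltas:
    - [[0,0,0,0,0.015,0.4,0.55],[0,0,0,0,0.015,0.8,0.55],[0,0,0,0,0.015,1.1,0.55],[0,0,0,0,0.015,1.3,0.55],[0,0,0,0,0.015,1.5,0.55],[0,0,0,0,0.015,1.65,0.55],[0,0,0,0,0.015,1.7,0.55],[0,0,0,0,0.015,1.7,0.55]]

```text
time_s: 32.23
ee_pos: [0.4228, -0.3421, 0.0722]
tcp_rot: [0.707, 0.707, 0.0, -0.0]
contact_force: [-0.2, -0.1, -2.4]
gripper_width: 0.57
grasp_force: 52.4
```

>>> drive_tool:
  deltas:
    - [[0,0,0,0,0,0.07,0.55],[0,0,0,0,0,0.14,0.55],[0,0,0,0,0,0.2,0.55],[0,0,0,0,0,0.2,0.55]]

```text
time_s: 32.57
ee_pos: [0.4227, -0.342, 0.0662]
tcp_rot: [0.707, 0.707, 0.0, -0.0]
contact_force: [-0.5, -0.3, -2.6]
gripper_width: 0.575
grasp_force: 52.4
```

>>> drive_tool:
  deltas:
    - [[0,0,0,0,0,0.06,0.55],[0,0,0,0,0,0.12,0.55],[0,0,0,0,0,0.16,0.55],[0,0,0,0,0,0.19,0.55],[0,0,0,0,0,0.21,0.55],[0,0,0,0,0,0.21,0.55]]

```text
time_s: 33.07
ee_pos: [0.4228, -0.3421, 0.0608]
tcp_rot: [0.707, 0.707, 0.0, 0.0]
contact_force: [-1.5, 2.0, 4.9]
gripper_width: 0.57
grasp_force: 53.3
```

It is seated at the predicted height. I'll release and go back for the small ring.

>>> drive_tool:
  deltas:
    - [[0,0,0,0,0,0,0.45],[0,0,0,0,0,0,0.3],[0,0,0,0,0,0,0.15],[0,0,0,0,0,-0.3,0.15],[0,0,0,0,0,-1,0.15],[0,0,0,0,0,-2,0.2],[0,0,0,0,0,-2.8,0.3],[0,0,0,0.5,0,-3.2,0.3],[0,0,0,1.5,0,-3.3,0.3],[0,0,0,2.7,0.1,-3.3,0.3],[0,0,0,3.9,0.2,-3.3,0.3],[0,0,0,5.1,0.3,-3.3,0.3]]

```text
time_s: 34.07
ee_pos: [0.432, -0.188, 0.1599]
tcp_rot: [0.708, 0.706, 0.0, 0.001]
contact_force: [0.4, 0.1, -0.1]
gripper_width: 0.695
grasp_force: 0.0
```

>>> drive_tool:
  deltas:
    - [[0,0,0,1.2,0.1,0,0.3],[0,0,0,2.4,0.1,0,0.3],[0,0,0,3.6,0.2,0,0.3],[0,0,0,4.8,0.2,0,0.3],[0,0,0,6,0.3,0,0.3],[0,0,0,7.2,0.3,0,0.3],[0,0,0,8.4,0.4,0,0.3],[0,0,0,9.6,0.5,0,0.3],[0,0,0,10.8,0.5,0,0.3],[0,0,0,12,0.6,0,0.3],[0,0,0,13.2,0.6,0,0.3],[0,0,0,14.4,0.6,0,0.3]]

```text
time_s: 35.07
ee_pos: [0.4502, 0.2448, 0.1599]
tcp_rot: [0.707, 0.707, 0.001, 0.0]
contact_force: [0.3, 0.1, 0.1]
gripper_width: 0.704
grasp_force: 0.0
```

>>> drive_tool:
  deltas:
    - [[0,0,0,1.2,0,0,0.3],[0,0,0,2.4,0.1,0,0.3],[0,0,0,3.4,0.2,0,0.3],[0,0,0,4.2,0.2,0.3,0.3],[0,0,0,4.42,0.2,1,0.3],[0,0,0,4.42,0.2,2,0.3],[0,0,0,4.42,0.2,2.4,0.3],[0,0,0,4.42,0.2,2.4,0.3],[0,0,0,4.42,0.2,2.4,0.3],[0,0,0,4.42,0.2,2.4,0.3]]

```text
time_s: 35.9
ee_pos: [0.4573, 0.3759, 0.0886]
tcp_rot: [0.707, 0.707, 0.001, 0.0]
contact_force: [0.2, 0.4, 1.5]
gripper_width: 0.701
grasp_force: 0.0
```

```bash
python3 - <<'E'
from h import *
plan([.4560,.3752,.0305])
E
```

```text
t 35.9 p [0.4573 0.3759 0.0886] yaw 89.94 z [ 0.002   0.0017 -1.    ] q6 0.67 w 0.701 F [0.2 0.4 1.5]
rot [ 0.02 -0.02 -0.01] sh [-0.028 -0.046  1.937]
```

>>> drive_tool:
  deltas:
    - [[0,0,0,0,-0.04,0.6,0.3],[0,0,0,0,-0.04,1.2,0.3],[0,0,0,0,-0.04,1.65,0.3],[0,0,0,0,-0.04,1.88,0.3],[0,0,0,0,-0.04,1.93,0.3],[0,0,0,0,-0.04,1.93,0.3],[0,0,0,0,-0.04,1.93,0.3],[0,0,0,0,-0.04,1.93,0.5],[0,0,0,0,-0.04,1.93,0.6],[0,0,0,0,-0.04,1.93,0.75],[0,0,0,0,-0.04,1.93,0.75],[0,0,0,0,-0.04,1.93,0.75]]
  force: 40

```text
time_s: 36.9
ee_pos: [0.4557, 0.3758, 0.0305]
tcp_rot: [0.707, 0.707, 0.001, 0.0]
contact_force: [-0.2, -1.2, 5.8]
gripper_width: 0.379
grasp_force: 39.7
```

>>> drive_tool:
  deltas:
    - [[0,0,0,0,0,-0.4,0.75],[0,0,0,0,0,-1.2,0.75],[0,0,0,0,0,-2.2,0.75],[0,0,0,0,0,-3.2,0.75],[0,0,0,-0.5,0,-4,0.75],[0,0,0,-1.5,-0.1,-4.2,0.75],[0,0,0,-2.7,-0.2,-4.2,0.75],[0,0,0,-3.9,-0.3,-4.2,0.75],[0,0,0,-5.1,-0.4,-4.2,0.75],[0,0,0,-6.3,-0.5,-4.2,0.75],[0,0,0,-7.5,-0.5,-4.2,0.75],[0,0,0,-8.7,-0.5,-4.2,0.75]]

```text
time_s: 37.9
ee_pos: [0.4393, 0.1129, 0.1554]
tcp_rot: [0.707, 0.707, 0.0, 0.0]
contact_force: [0.3, -0.0, -1.5]
gripper_width: 0.379
grasp_force: 40.1
```

>>> drive_tool:
  deltas:
    - [[0,0,0,-1.2,0,0,0.75],[0,0,0,-2.4,-0.1,0,0.75],[0,0,0,-3.6,-0.2,0,0.75],[0,0,0,-4.8,-0.2,0,0.75],[0,0,0,-6,-0.3,0,0.75],[0,0,0,-7.2,-0.3,0,0.75],[0,0,0,-8.4,-0.4,0,0.75],[0,0,0,-9.6,-0.5,0,0.75],[0,0,0,-10.8,-0.57,0,0.75],[0,0,0,-12,-0.57,0,0.75],[0,0,0,-13.2,-0.57,0,0.75],[0,0,0,-14.2,-0.57,0,0.75]]

```text
time_s: 38.9
ee_pos: [0.4222, -0.314, 0.1553]
tcp_rot: [0.708, 0.706, -0.0, 0.0]
contact_force: [1.2, 0.2, -0.6]
gripper_width: 0.374
grasp_force: 40.1
```

>>> drive_tool:
  deltas:
    - [[0,0,0,-0.7,0,0.1,0.75],[0,0,0,-0.97,0,0.4,0.75],[0,0,0,-0.97,0,0.8,0.75],[0,0,0,-0.97,0,1.0,0.75],[0,0,0,-0.97,0,1.0,0.75],[0,0,0,-0.97,0,1.0,0.75],[0,0,0,-0.97,0,1.0,0.75],[0,0,0,-0.97,0,1.0,0.75]]

```text
time_s: 39.57
ee_pos: [0.423, -0.3403, 0.1259]
tcp_rot: [0.707, 0.707, 0.0, 0.001]
contact_force: [0.1, -0.5, -1.1]
gripper_width: 0.377
grasp_force: 40.1
```

```bash
python3 - <<'E'
from h import *
plan([.4235,-.3403,.0708]);print(state()['grasp_force'])
E
```

```text
t 39.57 p [ 0.423  -0.3403  0.1259] yaw 90.01 z [ 9.e-04 -6.e-04 -1.e+00] q6 -0.7 w 0.377 F [ 0.1 -0.5 -1.1]
rot [0.01 0.01 0.  ] sh [0.    0.015 1.837]
40.06165909918309
```

Aligned. I'll descend over the tip.

>>> drive_tool:
  deltas:
    - [[0,0,0,0,0.015,0.4,0.75],[0,0,0,0,0.015,0.8,0.75],[0,0,0,0,0.015,1.1,0.75],[0,0,0,0,0.015,1.3,0.75],[0,0,0,0,0.015,1.5,0.75],[0,0,0,0,0.015,1.6,0.75],[0,0,0,0,0.015,1.6,0.75],[0,0,0,0,0.015,1.6,0.75]]

```text
time_s: 40.23
ee_pos: [0.4232, -0.3408, 0.0774]
tcp_rot: [0.707, 0.707, 0.0, 0.0]
contact_force: [0.1, -0.3, -1.0]
gripper_width: 0.378
grasp_force: 40.1
```

>>> drive_tool:
  deltas:
    - [[0,0,0,0,0,0.07,0.75],[0,0,0,0,0,0.14,0.75],[0,0,0,0,0,0.2,0.75],[0,0,0,0,0,0.24,0.75],[0,0,0,0,0,0.26,0.75],[0,0,0,0,0,0.26,0.75]]

```text
time_s: 40.73
ee_pos: [0.4231, -0.3407, 0.0707]
tcp_rot: [0.707, 0.707, 0.0, 0.0]
contact_force: [-2.5, 2.2, 8.6]
gripper_width: 0.374
grasp_force: 40.9
```

It is seated. I'll release, retreat and check the stack.

>>> drive_tool:
  deltas:
    - [[0,0,0,0,0,0,0.6],[0,0,0,0,0,0,0.45],[0,0,0,0,0,0,0.3],[0,0,0,0,0,-0.2,0.3],[0,0,0,0,0,-0.8,0.3],[0,0,0,0,0,-1.8,0.2],[0,0,0,0,0,-2.8,0.1],[0,0,0,0,0,-3.8,0],[0,0,0,-0.8,0,-4.4,0],[0,0,0,-1.8,0,-4.4,0],[0,0,0,-2.5,0,-4.4,0],[0,0,0,-2.5,0,-4.4,0]]

```text
time_s: 41.73
ee_pos: [0.4231, -0.4194, 0.2021]
tcp_rot: [0.708, 0.706, -0.001, 0.002]
contact_force: [-0.4, -0.8, -0.2]
gripper_width: 1.005
grasp_force: 0.0
```

>>> drive_tool:
  deltas:
    - [[0,0,0,0,0,0,0],[0,0,0,0,0,0,0],[0,0,0,0,0,0,0]]

```text
time_s: 41.98
ee_pos: [0.4228, -0.4147, 0.2012]
tcp_rot: [0.707, 0.707, 0.0, -0.001]
contact_force: [0.3, 0.1, 0.0]
gripper_width: 1.0
grasp_force: 0.0
```

```bash
python3 - <<'E'
from h import *
where();im,d=save('wrist','e1');C=cloud('wrist',d);P=C[d>0];P=P[np.hypot(P[:,0]-.4237,P[:,1]+.3425)<.055]
for a,b,nm in [(.013,.019,'foot48'),(.052,.0585,'large26'),(.064,.070,'small17')]:
    F=P[(P[:,2]>a)&(P[:,2]<b)];print(nm,len(F),cv2.minEnclosingCircle((F[:,:2]*1000).astype(np.float32)),np.median(F[:,2]))
s,_=save('scene','e2');cv2.imwrite('pics/e2.png',np.hstack([cv2.resize(im[60:200,180:330,::-1],(400,373)),cv2.resize(s[170:350,150:370,::-1],(400,373))]))
E
```

```text
t 41.98 p [ 0.4228 -0.4147  0.2012] yaw 89.99 z [-6.0e-04  1.1e-03 -1.0e+00] q6 -0.8 w 1.0 F [0.3 0.1 0. ]
foot48 3270 ((423.93975830078125, -342.8571472167969), 46.54603958129883) 0.015654151783169888
large26 1405 ((423.05584716796875, -342.9556579589844), 26.534868240356445) 0.05498250856377579
small17 966 ((423.38201904296875, -342.92572021484375), 17.294912338256836) 0.06682027115904407
```

View pics/e2.png

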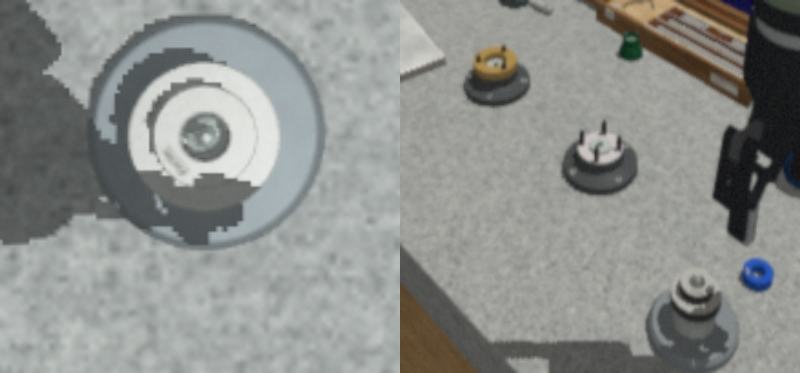

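The picture shows the rings stacked on the arbor at the correct heights, the flange seated on the three-stud hub, and the bystanders unmoved. Handing in.

```bash
python3 -c "
from station import *
print(hand_in())"
```

```text
the job is handed in; nothing more can be done
None
```

The flange is seated home on the three-stud hub, both rings are back on the arbor with the large one below and the small one on top, and the job was handed in at about 42 s.

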